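Clamp a square culture dish for counting

TASK

Push the square culture dish along the bench into the mouth of the dish clamp, and get it flush against both the back fence and the side fence with the clamp's sliding jaw pushed up against its other side, so that it is trapped. Only push and nudge with the fingers: keep the dish flat on the bench, never lift or tip it. Leave the stack of round dishes, the bottle and the pen alone, and finish with the hand clear.

Things in the scene. Friction and masses are not known exactly. Their poses are not given: they have to be found in the camera images.
- dish: Loose square lidded culture dish, clear plastic with cream agar inside, 100 x 100 mm and 16 mm high, about 0.11 kg (varies by a third), slides easily on the bench. Origin: centre of its underside, on the bench; x and y are parallel to its sides, z up.
- clamp: Fixed dish clamp: two aluminium bars on the bench, 20 mm high, 12 mm thick, no floor. Origin: inner corner where they meet, at bench level. x points away from the robot (within 0.25 rad), y left. Back fence: inner face on x = 0, from y = +12 to -220 mm. Side fence: inner face on y = 0, from x = 0 to -85 mm. The mouth opens to -x; the dish must arrive between side fence and jaw.
- home (a point): Where the centre of the dish's underside lies when the dish is home: clamp x = -50, y = -50 mm, at bench level. The dish's sides are then parallel to the clamp's x and y. A thin black card, flush with the bench and no obstacle, marks the spot. Axes as the clamp's.
- jaw_face (a point): Point on the clamping (+y) face of the steel sliding jaw, 10 mm above the bench, 50 mm in front (-x) of the back fence; axes as the clamp's. The jaw is a bar 12 mm thick (on the -y side of this point), from 2 to 82 mm in front of the fence, top at 20 mm. Its carriage, 32 x 32 mm, top at 30 mm, rides on the back fence. Pushed on its back (-y) face it slides with about 2 N and stays put.
- jaw (a joint): Travel of the jaw along the clamp's +y, in m: the clamping face is at clamp y = -0.165 + value. It starts between 0 and 0.03; 0.065 is the value at which it touches a dish that is home; end stop at 0.085.
- stack: Bystander: stack of four round dishes, 92 mm across, 64 mm high, to the right of the work. Origin: centre of its underside.
- bottle: Bystander: small bottle, 30 mm across, 85 mm high, to the left of the work. Origin: centre of its underside.
- pen: Bystander: marker pen lying on the bench to the right, 130 mm long, 14 mm thick. Origin: centre of its underside; x along the pen.
Not all that is in view belongs to the job. What is meant by the dish is not purple or turquoise, and is the smaller of those in its own colour.

How it is judged:
By the outcome, as a careful person would: the job done as asked, in the order asked, and still so for the second after the job is handed in, with the robot touching nothing.
It also fails if it takes over 56 s, if anything falls off the work surface, if the arm or the gripper's body presses on something with over 40 N, if the wrist force passes 120 N, or if a joint passes its speed limit or range.

ROBOT

A 6-joint arm with a two-finger parallel gripper is mounted at the origin on the work surface. World frame = base frame: x ahead of the robot, y to its left, z up, the work surface at z = 0. Lengths are in m, angles in degrees, forces in N, time in s.
With the tool pointing down it reaches from about 0.375 to 0.75 m from the base axis. Payload 9 kg.
Tool frame: the origin (TCP) lies where the fingers leave the gripper's body, on its centre line; the fingertips stand 73 mm ahead of it and the grasp point (between the pads) lies 54 mm ahead of it (robot.tip_reach is the distance from the TCP to the fingertips, in m); z points along the fingers, y is the line along which they close (so a half turn about z gives the same grasp; the last joint's range is limited). The gripper opens to 85 mm and grips with 20 to 120 N. Pads are 22 mm wide; open, the fingers measure 114 mm over their backs; the gripper's body (76 mm by 85 mm) begins 54 mm behind the grasp point. The pads swing forward as they close: fully open they stand 13 mm farther back than shut.
Start: joints at [-87.015, 5.964, 5.575, 89.605, 0, 77.527], TCP at [0.16, -0.578, 0.304] pointing down, gripper open.
Joint ranges: [-171.21, 171.21], [-48.23, 106.86], [-62.78, 66.21], [-105.2, 120.99], [-86.42, 89.51], [-180, 180]. Speed limits (degrees/s): [127.2, 127.2, 147.25, 180, 180, 180].

INTERFACE

Orientations are given as [roll, pitch, yaw] about the fixed x, y, z axes, in that order (R = Rz(yaw) Ry(pitch) Rx(roll)).
In Python, from plant import robot gives the robot as it stands. Calls block until the motion is done:
- robot.move_pose(position, orientation): joint-space move of the TCP to a pose.
- robot.line_to(position, vel=0.15, rotation=None, guard=None): straight line of the TCP; rotation=None keeps the orientation; vel is the mean speed in m/s. With guard (N) it stops when the force on the tool has changed by that much, and returns True; else False.
- robot.goto_joints(angles): joint-space move.
- robot.set_gripper(opening): finger opening in m; the grip force is fixed at half the most; returns when the fingers have stopped.
- robot.pause(seconds).
- robot.ik(position, orientation): joint angles nearest the present ones, or None.
- robot.observe(): the state.
- robot.grab_frame(name): name is "scene" or "top"; returns the picture (480x640x3 uint8, blue, green, red); there is no depth.
- robot.get_calibration(name): a dict with "vertical_fov" (degrees; the focal length in pixels is half the picture's height over the tangent of half this angle, whatever the lens; pixels are square), "cx", "cy" (the principal point, pixels), "k1" (the pictures are not rectified: a ray, as slopes to the right and down, at radius r is drawn at 1 + k1 r^2 times it, then the intrinsics apply), "rvec" (rotation vector, rad) and "tvec" (3), from world to camera coordinates, as OpenCV has them. Camera axes: x right, y down, z forward; pixel columns grow to the right and rows downward; lengths in m; the calibration is good to about 2 mm. A picture is of the moment at which its call begins. get_calibration takes no time and is no camera call.
A pose or a line that the arm cannot do raises robot.IKError and nothing moves.
- robot.job_done(): hands the job in; it is judged then, once.
The state is a dict: "time": time; "q": joint angles; "qvel": joint speeds; "joint_torque": joint torques, N m; "tool_pos": TCP position; "tcp_rot": TCP orientation; "ft_force": force on the tool from outside, world axes, zero at the start; "torque": the same for the moment, N m; "gripper_width": finger opening in m; "gripper_force": force on a finger pad.
Only numpy, scipy, OpenCV 4.12 (cv2) and the standard library are available. Lean on these libraries where they do the work, as an engineer would, in place of code of your own. Each camera call takes 0.05 s, during which the arm holds its last target. There are 200 camera calls.

## Working session

There is one attempt and no reset: what is moved stays moved. The work goes in short steps, each a Python script; the robot and the scene stay as the last script left them, time stands still between calls to the robot, and variables do not carry over. Pictures are saved under pics/ and viewed, at most 10 in all, crops included, and the job is handed in when it is done.

```bash
ls; mkdir -p pics; python3 - <<'E'
from plant import robot
import cv2
for n in("scene","top"):
    cv2.imwrite(f"pics/{n}0.png",robot.grab_frame(n)); print(robot.get_calibration(n))
o=robot.observe(); print(o["time"],o["tool_pos"],o["tcp_rot"],o["ft_force"],robot.tip_reach)
E
```

```text
pics
{'vertical_fov': 57.770540494818384, 'cx': 326.257011559829, 'cy': 246.7833428162611, 'k1': -0.08629034512723772, 'rvec': array([ 2.08634626,  1.14938067, -0.50349458]), 'tvec': array([-0.29762311, -0.29835918,  1.4674787 ])}
{'vertical_fov': 50.46186720745067, 'cx': 332.94093630341564, 'cy': 241.84608350734067, 'k1': -0.08228188400813667, 'rvec': array([ 2.16405101, -2.14272135,  0.08055748]), 'tvec': array([0.00694256, 0.56037369, 1.03624811])}
0.1 [ 0.1599201  -0.57809902  0.30322229] [-1.79937442e+02 -1.52288456e-02  1.54562665e+01] [-0.20136698 -0.0461834   0.10963123] 0.0726
```

View pics/top0.png

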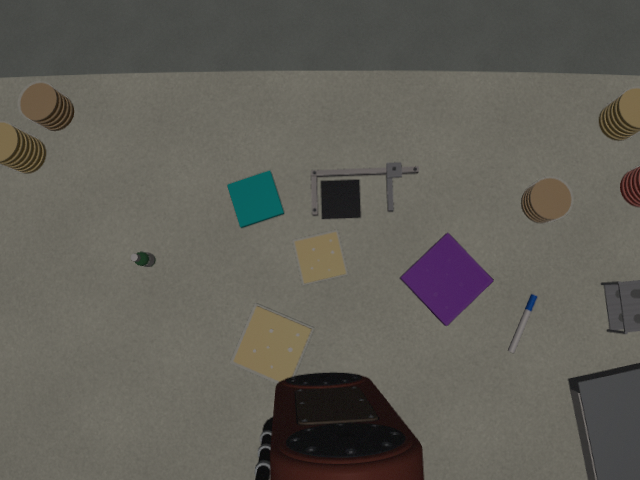

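View pics/scene0.png

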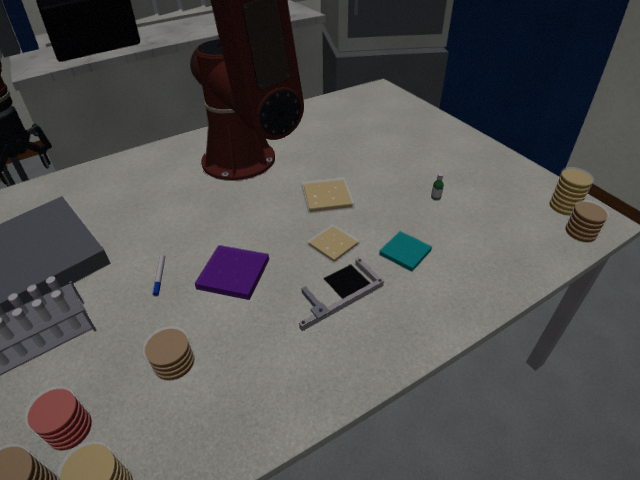

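```bash
cat > h.py <<'E'
import numpy as np, cv2
from plant import robot
def cal(n):
    c=robot.get_calibration(n); f=240/np.tan(np.radians(c["vertical_fov"]/2))
    return np.array([[f,0,c["cx"]],[0,f,c["cy"]],[0,0,1]]),np.array([c["k1"],0,0,0,0]),cv2.Rodrigues(c["rvec"])[0],c["tvec"]
def ray(n,px,z):
    K,d,R,t=cal(n); u=cv2.undistortPoints(np.float64(px).reshape(-1,1,2),K,d).reshape(-1,2)
    D=np.c_[u,np.ones(len(u))]@R; C=-R.T@t
    return (C+D*((z-C[2])/D[:,2])[:,None])[:,:2]
def proj(n,P):
    K,d,R,t=cal(n); return cv2.projectPoints(np.float64(P).reshape(-1,1,3),cv2.Rodrigues(R)[0],t,K,d)[0].reshape(-1,2)
def quad(mask,near):
    cs=[c for c in cv2.findContours(mask.astype(np.uint8),0,cv2.CHAIN_APPROX_NONE)[0] if cv2.contourArea(c)>250]
    return min(cs,key=lambda c:np.linalg.norm(c.reshape(-1,2).mean(0)-near)).reshape(-1,2)
def rect(P):
    (c,s,a)=cv2.minAreaRect(np.float32(P*1000)); return np.array(c)/1000,s,(a+45)%90-45
E
python3 - <<'E'
from h import *
im=cv2.imread("pics/top0.png")
cv2.imwrite("pics/crop1.png",cv2.resize(im[155:315,220:430],None,fx=3.7,fy=3.7,interpolation=cv2.INTER_CUBIC))
hsv=cv2.cvtColor(im,cv2.COLOR_BGR2HSV)
for p in [(321,258),(330,240),(341,199),(300,300),(350,172),(390,195),(315,195)]: print(p,hsv[p[1],p[0]])
H,S,V=cv2.split(hsv)
cream=(S>70)&(H>10)&(H<30)&(V>110)
for z,near in((.016,(321,258)),(.016,(272,344))):
    q=quad(cream,near); print("cream",rect(ray("top",q,z)),rect(ray("top",q,.0)))
q=quad(V<45,(341,199)); print("card",rect(ray("top",q,0)))
sc=cv2.imread("pics/scene0.png");H,S,V=cv2.split(cv2.cvtColor(sc,cv2.COLOR_BGR2HSV))
q=quad((S>70)&(H>10)&(H<30)&(V>110),(333,242)); print("scene cream",rect(ray("scene",q,.016)))
q=quad(V<45,(347,281)); print("card",rect(ray("scene",q,0)))
for n,p,z in(("bottle",(143,259),0),("stack",(550,199),.064),("purple",(447,279),.016),("teal",(256,199),.016)):print(n,ray("top",[p],z))
E
```

```text
(321, 258) [ 21  90 130]
(330, 240) [ 18  30 128]
(341, 199) [15 19 27]
(300, 300) [ 22  26 109]
(350, 172) [  9  18 102]
(390, 195) [135   6  82]
(315, 195) [ 9 18 99]
cream (array([0.52905859, 0.04054451]), (90.20849609375, 90.03472900390625), 13.585646629333496) (array([0.53025061, 0.0414455 ]), (91.5537109375, 91.37738800048828), 13.585637092590332)
cream (array([0.34410052, 0.13831271]), (124.9415512084961, 125.40275573730469), -21.92424774169922) (array([0.34253445, 0.14067165]), (126.80474853515625, 127.27283477783203), -21.924240112304688)
card (array([ 0.65736444, -0.00144234]), (82.29196166992188, 82.16567993164062), 2.474392890930176)
scene cream (array([0.53651636, 0.03510849]), (89.5088882446289, 89.20561218261719), 13.94015884399414)
card (array([ 0.65664856, -0.0037576 ]), (77.3586196899414, 83.19562530517578), 2.6539480686187744)
bottle [[0.52206465 0.42967688]]
stack [[ 0.64867346 -0.43261359]]
purple [[ 0.48528888 -0.22748223]]
teal [[0.6530655 0.1796984]]
```

View pics/crop1.png

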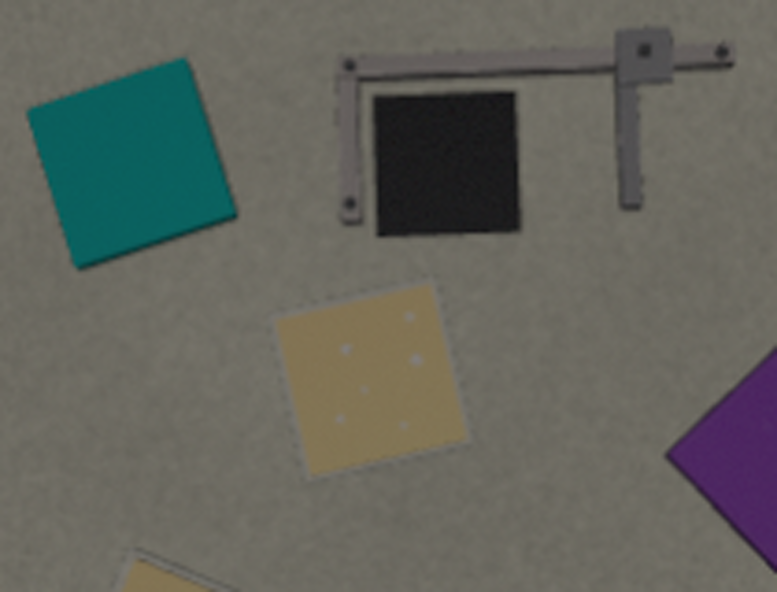

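The crop confirms the choice. Of the four square dishes, turquoise (256,199) and purple (447,279) are excluded by colour. Of the two cream ones, (272,344) is about 125 mm across the agar and (321,258) about 90 mm. The target is therefore the small cream one at (321,258). The clamp's inner corner is near (316,176), the card is at (341,199) and the jaw is near (389,195).

```bash
cat >> h.py <<'E'
YAW=2.5; HOME=np.array([.6574,-.0014])
def Rz(a): a=np.radians(a); return np.array([[np.cos(a),-np.sin(a)],[np.sin(a),np.cos(a)]])
ORG=HOME+Rz(YAW)@[.05,.05]
W=lambda x,y: ORG+Rz(YAW)@[x,y]
CL=lambda P:(np.atleast_2d(P)-ORG)@Rz(YAW)
def dish(n="top",near=None):
    im=robot.grab_frame(n); H,S,V=cv2.split(cv2.cvtColor(im,cv2.COLOR_BGR2HSV))
    c,s,a=rect(ray(n,quad((S>70)&(H>10)&(H<30)&(V>110),proj(n,[*near,.01])[0]),.007))
    return im,(CL(c)[0]*1000).round(1),np.round(s,1),round(a-YAW,2)
E
python3 - <<'E'
from h import *
P=lambda *p:(CL(ray("top",p,.018))*1000).round(0).tolist()
print("jaw face/back",(CL(ray("top",[(386.8,200),(393,200)],.02))*1000).round(1))
print("corner, fence bottom",(CL(ray("top",[(316.5,176.2),(317,214)],.02))*1000).round(1))
print("purple",P((401,279),(447,233)),"teal",P((284,213),(241,227)),"big",P((312,326),(259,305)))
for x,y,yaw in((-.176,.085,92.5),(-.176,.085,-87.5),(-.26,-.058,2.5),(-.26,-.058,-177.5),(-.05,-.21,92.5),(-.05,-.21,-87.5)):
    for z in(.08,.15): q=robot.ik([*W(x,y),z],[180,0,yaw]); print(x,y,yaw,z,None if q is None else np.round(q))
E
```

```text
jaw face/back [[ -60.  -149. ]
 [ -60.5 -162.2]]
corner, fence bottom [[ -2.6  -0.9]
 [-84.7   0.3]]
purple [[-228.0, -172.0], [-135.0, -273.0]] teal [[-80.0, 71.0], [-106.0, 164.0]] big [[-320.0, 18.0], [-273.0, 128.0]]
-0.176 0.085 92.5 0.08 [ -0.   1. -23.  66.   0.  87.]
-0.176 0.085 92.5 0.15 [ -0.  -3. -19.  73.   0.  87.]
-0.176 0.085 -87.5 0.08 [ -0.   1. -23.  66.   0. -93.]
-0.176 0.085 -87.5 0.15 [ -0.  -3. -19.  73.   0. -93.]
-0.26 -0.058 2.5 0.08 [-19. -17. -39.  67.   0. 158.]
-0.26 -0.058 2.5 0.15 [-19. -20. -34.  76.   0. 158.]
-0.26 -0.058 -177.5 0.08 [-19. -17. -39.  67.   0. -22.]
-0.26 -0.058 -177.5 0.15 [-19. -20. -34.  76.   0. -22.]
-0.05 -0.21 92.5 0.08 [-25.  25.   4.  69.   0.  63.]
-0.05 -0.21 92.5 0.15 [-25.  22.   8.  76.   0.  63.]
-0.05 -0.21 -87.5 0.08 [ -25.   25.    4.   69.    0. -117.]
-0.05 -0.21 -87.5 0.15 [ -25.   22.    8.   76.    0. -117.]
```

```bash
python3 - <<'E'
from h import *
robot.set_gripper(.05); print(robot.tip_reach, robot.observe()["time"])
robot.move_pose([*W(-.176,.09),.18],[180,0,92.5]); print(robot.observe()["time"])
robot.line_to([*W(-.176,.09),.095],vel=.15)
hit=robot.line_to([*W(-.176,.09),.066],vel=.03,guard=4)
o=robot.observe(); print(hit,o["tool_pos"],o["time"],o["gripper_width"],o["ft_force"])
E
```

```text
0.0726 0.5417
3.3917
True [0.52523115 0.13298342 0.06963336] 4.9 0.05017639035679288 [-2.82633472 -0.12251636  6.86788533]
```

```bash
python3 - <<'E'
from h import *
Z=.0755
robot.line_to([*W(-.176,.09),Z],vel=.05)
robot.line_to([*W(-.176,.065),Z],vel=.1)
print(robot.line_to([*W(-.176,.003),Z],vel=.05,guard=8))
robot.line_to([*W(-.176,.02),Z],vel=.1)
robot.line_to([*W(-.176,.02),.12],vel=.15)
robot.move_pose([*W(-.275,-.058),.12],[180,0,-177.5])
im,*d=dish(near=W(-.176,-.058)); cv2.imwrite("pics/top1.png",im); print(d,robot.observe()["time"])
E
```

```text
False
[array([-175.2,  -58.1]), array([68.3, 89.7]), -2.03] 9.3583
```

View pics/top1.png

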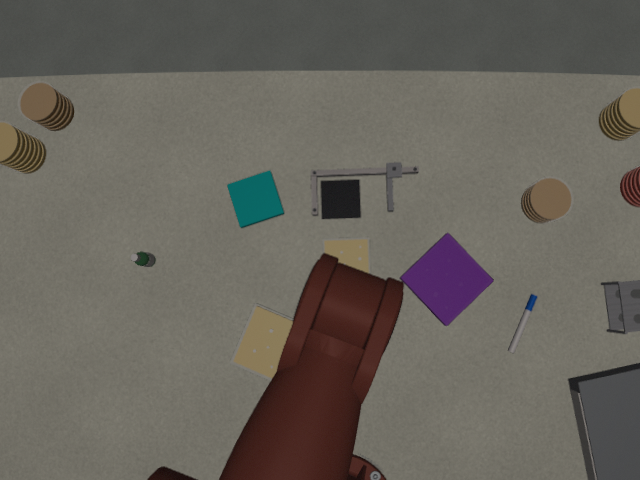

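The dish (visible at (347,255)) is now in front of the mouth and roughly square to it. The arm hides its rear part. Next I push it forward to the back fence.

```bash
python3 - <<'E'
from h import *
Z=.0755; f=lambda:robot.observe()["ft_force"].round(1)
robot.line_to([*W(-.275,-.058),Z],vel=.12)
robot.line_to([*W(-.25,-.058),Z],vel=.1); print(f())
print(robot.line_to([*W(-.125,-.058),Z],vel=.06,guard=8),f())
print(robot.line_to([*W(-.104,-.058),Z],vel=.02,guard=5),f())
print(CL(robot.observe()["tool_pos"][:2]))
robot.line_to([*W(-.15,-.058),Z],vel=.1)
robot.line_to([*W(-.15,-.058),.14],vel=.2)
robot.move_pose([*W(-.05,-.215),.14],[180,0,92.5])
im,*d=dish(near=W(-.05,-.058)); cv2.imwrite("pics/top2.png",im); cv2.imwrite("pics/scene2.png",robot.grab_frame("scene")); print(d,robot.observe()["time"])
E
```

```text
[0.5 0.6 0.1]
False [0.3 0.1 0.2]
True [-0.5  0.3 -0.7]
[[-0.11058113 -0.05788868]]
[array([-49.8, -58.2]), array([91.5, 92.1]), 0.02] 15.6333
```

View pics/top2.png

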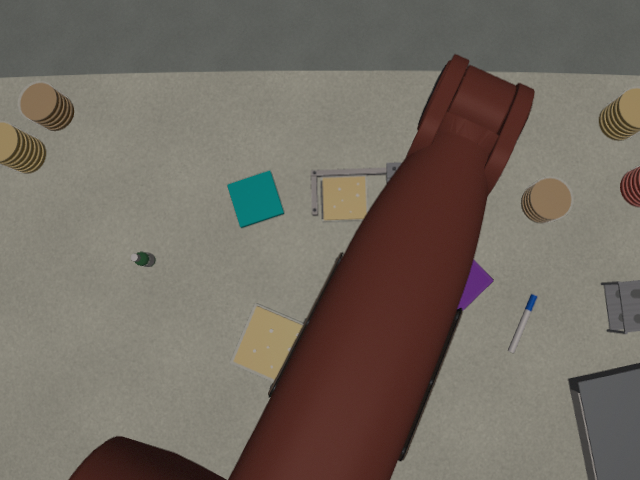

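The dish is flush on the back fence, with its agar at about (344,198), and sits 8 mm from the side fence. Next I push the jaw from behind.

```bash
python3 - <<'E'
from h import *
Z=.079; x=-.047; f=lambda:robot.observe()["ft_force"].round(1)
robot.set_gripper(.02)
robot.line_to([*W(x,-.215),.1],vel=.12)
print("down",robot.line_to([*W(x,-.215),Z],vel=.06,guard=5))
robot.line_to([*W(x,-.185),Z],vel=.1); print(f())
print(robot.line_to([*W(x,-.137),Z],vel=.04,guard=12),f())
print(robot.line_to([*W(x,-.116),Z],vel=.015,guard=9),f())
print(CL(robot.observe()["tool_pos"][:2]))
robot.line_to([*W(x,-.18),Z],vel=.15)
robot.line_to([*W(x,-.18),.14],vel=.2)
robot.set_gripper(.05)
robot.move_pose([*W(-.17,-.05),.13],[180,0,-177.5])
im,*d=dish(near=W(-.05,-.05)); cv2.imwrite("pics/top3.png",im); print(d,robot.observe()["time"])
cv2.imwrite("pics/crop3.png",cv2.resize(im[155:235,300:420],None,fx=6,fy=6,interpolation=cv2.INTER_CUBIC))
E
```

```text
down False
[ 0.9  0.  -0.6]
False [0.7 0.6 0.3]
True [ 0.2 -0.8  0.6]
[[-0.04712182 -0.12274827]]
[array([ -66.2, -505.2]), array([85.8, 86.9]), -1.9] 22.5083
```

View pics/crop3.png

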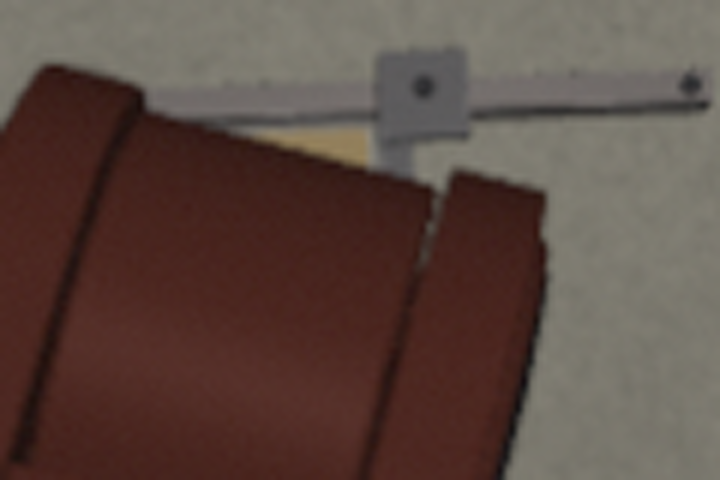

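The arm hides the dish in this picture. The jaw carriage is up beside it, and the hand stopped at -122.7 mm against an expected -123 mm. I'll seat the dish forward once more, re-press the jaw, and then take a clear view.

```bash
python3 - <<'E'
from h import *
f=lambda:robot.observe()["ft_force"].round(1)
Z=.0755
robot.line_to([*W(-.17,-.05),Z],vel=.12)
robot.line_to([*W(-.125,-.05),Z],vel=.1)
print(robot.line_to([*W(-.104,-.05),Z],vel=.02,guard=7),CL(robot.observe()["tool_pos"][:2]))
robot.line_to([*W(-.17,-.05),Z],vel=.12)
robot.line_to([*W(-.17,-.05),.14],vel=.2)
x=-.047;Z=.079
robot.move_pose([*W(x,-.18),.14],[180,0,92.5]); robot.set_gripper(.02)
robot.line_to([*W(x,-.18),Z],vel=.12)
robot.line_to([*W(x,-.14),Z],vel=.1)
print(robot.line_to([*W(x,-.116),Z],vel=.02,guard=9),CL(robot.observe()["tool_pos"][:2]))
robot.line_to([*W(x,-.18),Z],vel=.12)
robot.line_to([*W(x,-.18),.2],vel=.2)
robot.move_pose([.16,-.578,.30],[180,0,15])
im,*d=dish(near=W(-.05,-.05)); cv2.imwrite("pics/top4.png",im); print(d,robot.observe()["time"])
print(dish("scene",near=W(-.05,-.05))[1:])
cv2.imwrite("pics/crop4.png",cv2.resize(im[155:235,300:420],None,fx=6,fy=6,interpolation=cv2.INTER_CUBIC))
E
```

```text
True [[-0.11059621 -0.04990537]]
True [[-0.04710314 -0.12273713]]
[array([-49.3, -49.6]), array([91.9, 90.7]), -1.65] 33.2
(array([-51.8, -50.3]), array([88.3, 91. ]), -0.08)
```

View pics/crop4.png

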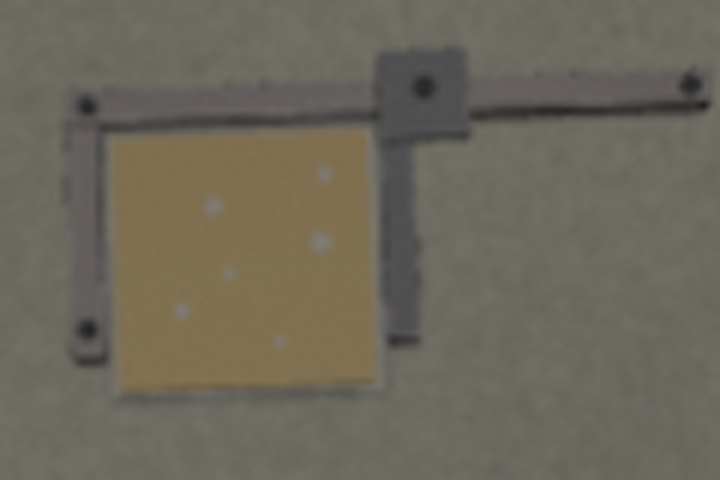

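View pics/top4.png

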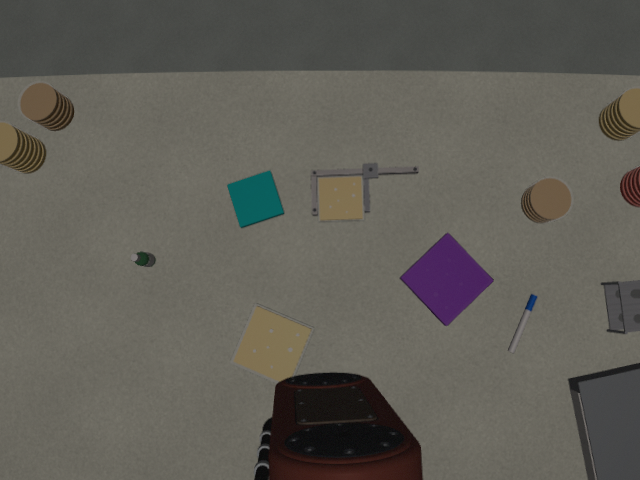

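The dish sits at about (341,198), touching the back fence, the side fence and the jaw, with parallel edges to within about 0.3° in the crop. The bystanders have not moved and the hand is clear, so I'll hand it in.

```bash
python3 -c "
from plant import robot
print(robot.job_done())"
```

```text
the job is handed in; nothing more can be done
None
```

The small cream dish sits flush against the back and side fences with the jaw pushed up against it, as seen in the final pictures; the hand is clear, and the job was handed in at about 33 s (no verdict was returned).

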